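Dry-stroke the strip punch, then hold the blank in its feed slot

TASK

With the punch still empty, pull its sprung lever all the way to the stop and ease it slowly back fully home, never letting it fly back. Then take the long flat steel blank (not the short finished strip) out of the wooden rack, pass it end first down through the slot in the punch's top guard without forcing it, and finish while still holding it there upright and steady, with about 50 mm of it below the top of the guard and its lower end clear of the base. Leave the short strip and the other things on the bench alone.

Things in the scene. Friction and masses are not known exactly. Their poses are not given: they have to be found in the camera images.
- press: the bench strip punch, fixed to the bench: a grey open frame on a 160 x 150 mm dark steel base, with a flat aluminium guard plate (130 along x, 120 along y, 12 mm thick) on top, 122 mm high. Origin: centre of its underside on the bench; z up; its -x side faces the robot, its lever is on the -y side
- slot (a point): centre of the feed slot, straight above the punch's origin and level with the top of the guard plate (122 mm above the bench). The slot goes straight down through the plate: 10 mm wide along the punch's x, 34 mm long along its y, its top edges chamfered 4 mm at 45 degrees, so that the mouth is 18 x 42 mm. Below the plate is an open space; the base below the slot lies 87 mm under this point. Axes as the punch
- lever (a joint): angle of the sprung lever in rad: 0 at rest (leaning 0.35 rad away from the robot, to the punch's +x), growing as the grip is pulled over the top towards the punch's -x side; stop at 0.9. The spring always pulls it back home: about 4 N at the grip at the start, 12 N at the stop; let go far from home it flies back, faster than 2 rad/s. Only a slow return (below 2 rad/s) counts as easing
- lever_pivot (a point): point on the lever's hinge axis (along the punch's y), 60 mm above the bench, 127 mm to the punch's -y side of its origin (same x), level in y with point lever_grip
- lever_grip (a point): middle of the lever's round rubber grip bar, which lies level along the punch's y, 22 mm thick, 100 mm long (from 58 mm towards the punch to 42 mm away from it), 140 mm from the hinge axis. At rest 48 mm to the +x side of point lever_pivot and 132 mm above it; the bar is round and may turn between the fingers. The lever arm, 14 mm thick, joins it 52 mm towards the punch
- blank: the long flat steel blank, 8 mm thick (its x), 30 mm wide (its y), 140 mm long (its z), about 0.25 kg, standing upright in one of the two sockets of the rack. Origin: centre of its lower end; z up along its length
- blank_tip (a point): centre of the blank's lower end (same point as its origin)
- blank_top (a point): centre of the blank's upper end, 140 mm above the lower end
- finished: a short finished strip of the same section (8 x 30 mm) but only 95 mm long, with a round hole near its top, standing in the other socket: leave it. Origin: centre of its lower end
- rack: fixed wooden block 80 x 150 mm, 42 mm high; two sockets 70 mm apart along its y (each 35 mm from the middle), 34 mm deep, which hold the strips upright with about 2 mm of play, their thickness along the rack's x. Origin: centre of its underside
- can: closed can, 66 mm across, 120 mm tall, a bystander. Origin: centre of its underside
- driver: screwdriver lying on the bench, about 200 mm long, a bystander
- socket: steel socket tube, 30 mm across, 60 mm tall, standing, a bystander. Origin: centre of its underside

How it is judged (in metres and radians):
On the way, in this order (a step that is already met when the one before it is completed fails the run):
1. with the blank still in the rack, the lever is pulled to its stop (beyond 0.8 rad) (value of joint lever above 0.8 rad and distance of blank from where it was at the start of the episode below 0.02 m), for 0.1 s.
2. the lever is back home (under 0.06 rad), the blank still in the rack (value of joint lever below 0.06 rad and distance of blank from where it was at the start of the episode below 0.02 m), for 0.2 s.
At the end, for the whole second after the job is handed in: Fingers hold the blank (over 2 N) in the slot, tilt under 0.12 rad, under 20 mm/s, lower end 38 to 65 mm below the guard's top and within 10 mm of the slot's axis, under 20 N on the punch; lever home (under 0.06 rad); short strip within 20 mm of its start (z of blank_tip in the frame of slot between -0.065 and -0.038 m and horizontal distance between blank_tip and slot below 0.01 m and angle between blank's own z axis and vertical below 0.12 rad and linear speed of blank below 0.02 m/s and contact force between the fingers and blank above 2 N and contact force between blank and press below 20 N and value of joint lever below 0.06 rad and distance of finished from where it was at the start of the episode below 0.02 m); the arm keeps its last pose, push and grip.
It fails at once if the lever flies back (faster than 2 rad/s) (velocity of joint lever below -2 rad/s).
It fails at once if the blank is forced against the punch (over 40 N) (contact force between blank and press above 40 N).
It fails at once if a bystander is disturbed (moved over 30 mm) (distance of any of can, driver, socket, finished from where it was at the start of the episode above 0.03 m).
It also fails if it takes over 61 s, if anything falls off the work surface, if the arm or the gripper's body presses on something with over 40 N, if the wrist force passes 120 N, or if a joint passes its speed limit or range.

ROBOT

A 6-joint arm with a two-finger parallel gripper is mounted at the origin on the work surface. World frame = base frame: x ahead of the robot, y to its left, z up, the work surface at z = 0. Lengths are in mm, angles in degrees, forces in N, time in s.
With the tool pointing down it reaches from about 300 to 950 mm from the base axis. Payload 3.1 kg.
Tool frame: the origin (TCP) lies midway between the tips of the shut fingers; the grasp point (between the pads) lies 19 mm behind it; x points along the fingers, y is the direction in which the jaws open and shut, and the axes are right-handed (so a half turn about x gives the same grasp; the last joint's range is limited). The gripper opens to 85 mm and grips with 20 to 120 N. Pads are 22 mm wide; open, the fingers measure 114 mm over their backs; the gripper's body (76 mm by 85 mm) begins 54 mm behind the grasp point. The pads swing forward as they close: fully open they stand 13 mm farther back than shut.
Start: joints at [-75.441, 17.653, 93.61, -0, 68.738, -3.994], TCP at [198.83, -592.536, 231.272] pointing down, gripper open.
Joint ranges: [-175.34, 175.34], [-45.06, 112.39], [2.9, 150.54], [-68.45, 248.45], [3.09, 151.38], [-168.51, 168.51]. Speed limits (degrees/s): [159.86, 159.86, 180, 180, 180, 180].

INTERFACE

Orientations are given as [roll, pitch, yaw] about the fixed x, y, z axes, in that order (R = Rz(yaw) Ry(pitch) Rx(roll)).
In Python, from workcell import arm gives the robot as it stands.
- The arm moves only by the tool servo_tool, never from a script. Its argument "targets" is a list of rows, each a list of 7 numbers: the shift along the tool's x, y, z in cm, then the turn, a rotation vector about the tool's x, y, z in rad, then the closure, from 0 (fully open) to 1 (shut). In form: [[x, y, z, rx, ry, rz, claw], ...]. A call has 1 to 10 rows; each row is the pose to reach, as a shift and turn from the pose commanded when the call began, along the tool's axes at that moment; what a row does not reach only later rows make up. A row lasts 1/8 s, in which the tool goes at most 62.5 mm and 10.7 degrees, less where a joint would pass 70% of its speed; a pose out of reach is approached as far as the arm can. A call with a gripper value outside its range is refused whole. The fingers move at their own pace and stop on an object; the grip force is fixed at half the most. Time passes only in rows, so rows that repeat a pose let the fingers close. It gives the time, the measured TCP pose, the force and the opening at its end, in the units of the state.
- arm.observe(): the state, without advancing time (a new reading comes with each control period).
- arm.snapshot(name): name is "scene" or "top"; returns a dict with "pixels" (384x512x3 uint8, red, green, blue), "mtx" (3x3 intrinsics, pixels), "k1" (the pictures are not rectified: a ray, as slopes to the right and down, at radius r is drawn at 1 + k1 r^2 times it, then the intrinsics apply), "world_from_camera" (4x4, takes a point from camera to world coordinates). Camera axes: x right, y down, z forward; pixel columns grow to the right and rows downward; lengths in mm; the calibration is good to about 2 mm. A picture is of the moment at which its call begins. There is no depth.
- arm.hand_in(): hands the job in, once; it reports no verdict.
Trained networks look in a picture, given as the dict that the camera call returned (one of the last four; its "shot" number tells which), for a name from the list of things; names that differ only in an ending like _2 or _b are one class to them, and where a whole thing is asked for, a point or a joint stands for the part that bears it (a point fixed in the world has none). Each returns a list of dicts, best first, with "conf" (0 to 1); they miss things now and then, are a little off and sometimes report something else, mostly with a low value. They report only what shows in the picture. A call takes as long as a camera call.
- arm.masks_of(target, picture): "pixels" (384x512 bool, what is visible of it) and "bbox" ([left, top, width, height] in pixels, round what is visible of it).
The state is a dict: "t": time; "q": joint angles; "joint_velocities": joint speeds; "joint_efforts": joint torques, N m; "eef_pos": TCP position; "tcp_rot": TCP orientation; "contact_force": force on the tool from outside, world axes, zero at the start; "ft_torque": the same for the moment, N m; "grip_width": finger opening in mm.
Only numpy, scipy, OpenCV 4.12 (cv2) and the standard library are available. Lean on these libraries where they do the work, as an engineer would, in place of code of your own. Each camera call takes 0.05 s, during which the arm holds its last target. There are 200 camera calls.

## Working session

There is one attempt and no reset: what is moved stays moved. The work goes in short steps, Python scripts to look and compute and a tool call to move; the robot and the scene stay as the last step left them, time stands still between calls to the robot, and variables do not carry over. Pictures are saved under pics/ and viewed, about 8 in all and at most 12, crops included, and the job is handed in when it is done.

Besides the shell and the picture viewer there is one more tool, called after "Emit:" as name([rows], argument=value, ...), one row to a line, values as JSON. servo_tool: Moves the arm, as the interface text tells. Its arguments: {"type":"object","properties":{"targets":{"type":"array"}},"required":["targets"]}

```bash
mkdir -p pics; ls
cat > h.py <<'E'
import numpy as np, cv2
from scipy.spatial.transform import Rotation as R
from scipy.optimize import least_squares
from workcell import arm
def proj(p,s):
    T=np.linalg.inv(s["world_from_camera"]); c=np.atleast_2d(p)@T[:3,:3].T+T[:3,3]
    u=c[:,:2]/c[:,2:]; u=u*(1+s["k1"]*(u**2).sum(1,keepdims=True))
    return np.c_[u,np.ones(len(u))]@np.array(s["mtx"]).T[:,:2]
def ray(px,s):
    K=np.array(s["mtx"]); d=np.array([s["k1"],0,0,0,0.])
    u=cv2.undistortPoints(np.array(px,float).reshape(-1,1,2),K,d,criteria=(3,50,1e-10)) if 0 else cv2.undistortPoints(np.array(px,float).reshape(-1,1,2),K,d).reshape(-1,2)
    W=np.array(s["world_from_camera"]); v=np.c_[u.reshape(-1,2),np.ones(len(u))]@W[:3,:3].T
    return W[:3,3],v
def onz(px,z,s):
    o,v=ray(px,s); return o+v*((z-o[2])/v[:,2])[:,None]
def save(s,name): cv2.imwrite("pics/"+name,s["pixels"][:,:,::-1])
def tcp():
    o=arm.observe(); return np.array(o["eef_pos"]),R.from_euler("xyz",o["tcp_rot"],degrees=True),o
E
python3 - <<'E'
from h import *
a=arm.snapshot("scene");b=arm.snapshot("top")
import pickle
pickle.dump((a,b),open("s0.pkl","wb"))
im=np.hstack([cv2.resize(a["pixels"],(800,600))]);cv2.imwrite("pics/a.png",im[:,:,::-1]);cv2.imwrite("pics/b.png",cv2.resize(b["pixels"],(800,600))[:,:,::-1])
for n,s in(("scene",a),("top",b)):
    print(n,s["mtx"],s["k1"],np.round(s["world_from_camera"],3).tolist())
    for t in["press","lever","blank","finished","rack","can","driver","socket"]:
        m=arm.masks_of(t,s); print(t,[(round(x["conf"],2),x["bbox"],np.round(np.argwhere(x["pixels"]).mean(0)[::-1],1).tolist()) for x in m[:3]])
print(arm.observe())
E
```

```text
pics
scene [[448.2612687    0.         257.47566923]
 [  0.         448.2612687  195.06506332]
 [  0.           0.           1.        ]] -0.027101921754639324 [[-0.529, 0.509, -0.679, 1413.423], [0.848, 0.294, -0.44, 460.182], [-0.024, -0.809, -0.588, 838.527], [0.0, 0.0, 0.0, 1.0]]
press [(0.75, [208.1, 164.6, 96.2, 83.0], [269.3, 209.0])]
lever [(0.68, [210.9, 168.1, 39.8, 30.3], [230.3, 176.1]), (0.68, [390.7, 206.4, 18.5, 30.9], [399.9, 219.1]), (0.38, [356.0, 270.7, 36.0, 55.8], [371.4, 297.7])]
blank [(0.59, [394.1, 202.3, 16.9, 34.1], [400.2, 218.7])]
finished [(0.67, [366.5, 214.6, 14.8, 22.8], [370.9, 223.0])]
rack [(0.86, [355.8, 225.1, 58.4, 33.0], [382.6, 241.1])]
can [(0.84, [355.6, 271.4, 36.2, 56.0], [371.4, 297.3])]
driver [(0.61, [154.9, 177.8, 35.9, 26.2], [174.5, 192.1])]
socket [(0.57, [265.6, 279.7, 13.0, 21.9], [272.0, 288.3])]
top [[372.63546107   0.         253.06502512]
 [  0.         372.63546107 187.04265532]
 [  0.           0.           1.        ]] -0.09637733843307887 [[-0.017, -0.988, 0.155, 464.24], [-1.0, 0.015, -0.012, -21.61], [0.01, -0.155, -0.98
[... 475 characters left out ...]
4, 8.8, 14.0], [213.4, 140.8])]
{'t': 0.9, 'q': array([-7.54402270e+01,  1.76486677e+01,  9.36104040e+01, -1.27811279e-03,
        6.87363907e+01, -3.99420957e+00]), 'joint_velocities': array([-0.10225925, -0.02421071,  0.11315388,  0.01023422, -0.08545477,
        0.05197328]), 'joint_efforts': array([-1.22307833e-04, -4.15273798e+01, -2.77088392e+01, -1.43835082e-04,
        5.85220987e-04, -6.19978778e-06]), 'eef_pos': array([ 198.83780448, -592.54138809,  231.31264938]), 'tcp_rot': array([ 71.29710685,  89.99530872, -90.14844706]), 'contact_force': array([ 0.79984146, -0.28066753, -0.25108224]), 'ft_torque': array([ 0.00939093, -0.07205356,  0.02693295]), 'grip_width': 85.46014109225368}
```

View pics/a.png

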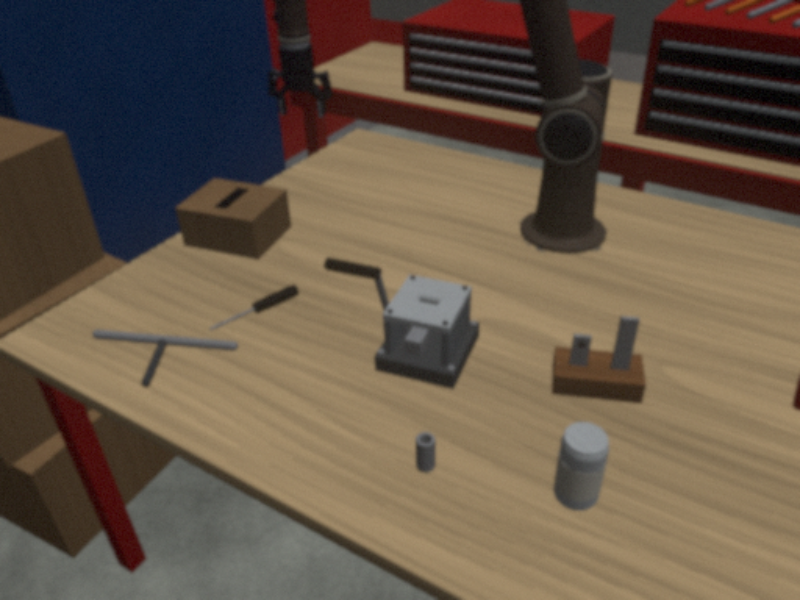

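View pics/b.png

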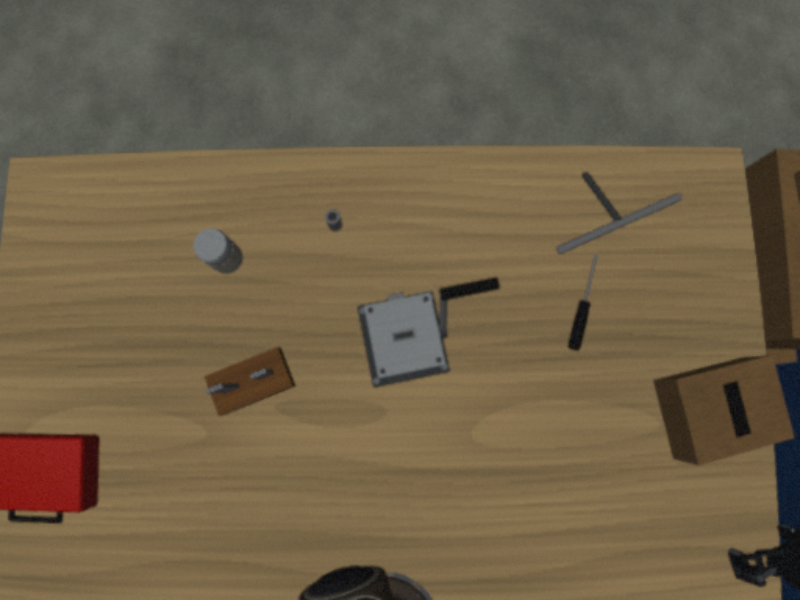

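```bash
cat > m.py <<'E'
from h import *
import pickle
a,b=pickle.load(open("s0.pkl","rb"))
for n,s,c,l in(("top",b,(250,222),(300,184)),("scene",a,(270,188),(224,170))):
    g=cv2.cvtColor(cv2.GaussianBlur(s["pixels"],(3,3),0),cv2.COLOR_RGB2HSV)
    m=((g[:,:,2]>115)&(g[:,:,1]<50)).astype(np.uint8)
    nn,lab,st,ce=cv2.connectedComponentsWithStats(m)
    L=lab[c[1],c[0]]; print(n,"plate",st[L],g[c[1],c[0]])
    cs,_=cv2.findContours((lab==L).astype(np.uint8),cv2.RETR_CCOMP,cv2.CHAIN_APPROX_NONE)
    cs=sorted(cs,key=len)[::-1]
    P=onz(cs[0].reshape(-1,2),122,s)[:,:2].astype(np.float32)
    print(" rect",cv2.minAreaRect(P))
    for k in cs[1:4]:
        p=onz(k.reshape(-1,2),120,s)[:,:2].astype(np.float32); print(" hole",len(k),cv2.minAreaRect(p))
    d=(g[:,:,2]<62).astype(np.uint8); nn,lab,st,ce=cv2.connectedComponentsWithStats(d)
    L=lab[l[1],l[0]]; print(" grip",L,st[L],g[l[1],l[0]]); 
    if L: 
        p=onz(np.argwhere(lab==L)[:,::-1],192,s)[:,:2].astype(np.float32); print(cv2.minAreaRect(p),p.mean(0))
    x,y=(215,160) if n=="top" else (195,155)
    x2,y2=(120,215) if n=="top" else (345,195)
    cv2.imwrite(f"pics/c_{n}.png",np.hstack([cv2.resize(s["pixels"][v:v+90,u:u+110],(396*1,324),interpolation=cv2.INTER_CUBIC) if 0 else cv2.resize(s["pixels"][v:v+90,u:u+110],None,fx=3.6,fy=3.6,interpolation=cv2.INTER_CUBIC) for u,v in((x,y),(x2,y2))])[:,:,::-1])
E
python3 m.py
python3 - <<'E'
import cv2,numpy as np
cv2.imwrite("pics/c.png",np.vstack([cv2.imread("pics/c_%s.png"%n) for n in("top","scene")])[:,:,:])
i=cv2.imread("pics/c.png");cv2.imwrite("pics/c.png",cv2.resize(i,(733,600)))
E
```

```text
top plate [ 236  190   47   49 1609] [100  13 121]
 rect ((550.4152221679688, -47.99462890625), (124.5219497680664, 113.62662506103516), 10.356672286987305)
 hole 45 ((549.4371948242188, -47.2564811706543), (27.108936309814453, 50.394649505615234), 10.346192359924316)
 grip 7 [282 178  37  25 289] [90 13 20]
((616.6340942382812, -151.58181762695312), (41.49960708618164, 107.81915283203125), 26.836341857910156) [ 617.4742 -153.2427]
scene plate [ 248  176   54   33 1140] [102   9 139]
 rect ((548.26318359375, -46.336830139160156), (130.9120635986328, 123.91873931884766), 10.117586135864258)
 hole 27 ((549.3582763671875, -45.28166961669922), (21.38971710205078, 35.77482604980469), 10.934161186218262)
 grip 37 [209 167  34  13 178] [15 81 44]
((619.292236328125, -151.1969757080078), (28.259946823120117, 103.94026947021484), 5.796712875366211) [ 619.7325  -153.17563]
```

View pics/c.png

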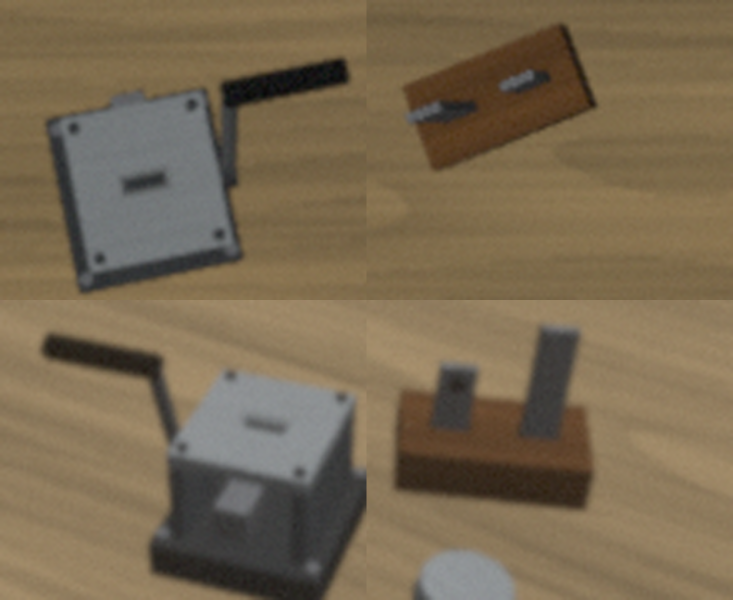

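```bash
cat >> h.py <<'E'
def delta(T,jaw):
    """shift (cm) and rotvec in current tool axes to reach TCP T, tool down, tool y along yaw jaw (deg, mod 180)"""
    p,r,o=tcp(); best=None
    for j in(jaw,jaw+180):
        x=np.array([0,0,-1.]); y=np.array([np.cos(np.radians(j)),np.sin(np.radians(j)),0]); M=R.from_matrix(np.c_[x,y,np.cross(x,y)])
        v=(r.inv()*M).as_rotvec()
        if best is None or np.linalg.norm(v)<np.linalg.norm(best): best=v
    return np.round(r.inv().apply(np.array(T)-p)/10,2),np.round(best,4)
E
cat > r.py <<'E'
from h import *
import pickle
from scipy.optimize import minimize
a,b=pickle.load(open("s0.pkl","rb"))
g=cv2.cvtColor(cv2.GaussianBlur(b["pixels"],(3,3),0),cv2.COLOR_RGB2HSV).astype(int)
def box(x,y,yaw,dx,dy,z0,z1,oy=0):
    c=np.array([[i*dx/2,oy+j*dy/2,k] for i in(-1,1) for j in(-1,1) for k in(z0,z1)],float)
    c[:,:2]=c[:,:2]@np.array([[np.cos(yaw),np.sin(yaw)],[-np.sin(yaw),np.cos(yaw)]])+[x,y]; return c
def ras(p,s):
    m=np.zeros((384*4,512*4),np.uint8); h=cv2.convexHull((proj(p,s)*4+1.5).astype(np.float32)); cv2.fillConvexPoly(m,h.round().astype(int),1); return m
def fit(targets,x0,f):
    def cost(v):
        t=0
        for s,M in targets:
            m=f(v,s); t+=1-(m&M).sum()/((m|M).sum()+1)
        return t
    sim=np.array([x0]+[np.array(x0)+d for d in np.diag([12,12,.15])])
    q=minimize(cost,x0,method="Nelder-Mead",options=dict(initial_simplex=sim,xatol=.05,fatol=1e-4)); return q.x,q.fun/len(targets)
up=lambda m:cv2.resize(m.astype(np.uint8),None,fx=4,fy=4,interpolation=cv2.INTER_NEAREST)
mk=[(s,n) for s,n in((a,"scene"),(b,"top"))]
out={}
import sys
S=[(s,arm.snapshot(n)) for s,n in mk]
for t in("rack","blank"):
    tg=[(s2,up(arm.masks_of(t,s2)[0]["pixels"])) for s,s2 in S]
    c=onz([[160,243]],42,b)[0]
    if t=="rack":
        f=lambda v,s:ras(box(*v,80,150,0,42),s)|ras(box(*v,8,30,8,148,35),s)*0
    else:
        c=onz([[143,248]],100,b)[0]; f=lambda v,s:ras(box(*v,8,30,42,148),s)
    for k in([tg[0]],[tg[1]],tg):
        x,fv=fit(k,[c[0],c[1],.35],f); print(t,np.round(x,2),np.degrees(x[2]).round(1),round(fv,3))
# blank top end by hand: colour based rack rect
h=((g[:,:,1]>105)&(g[:,:,2]<125)).astype(np.uint8); h[:215]=0;h[275:]=0;h[:,:125]=0;h[:,195:]=0
P=onz(np.argwhere(cv2.morphologyEx(h,cv2.MORPH_OPEN,np.ones((3,3))))[:,::-1],42,b)[:,:2].astype(np.float32); print("colour",h.sum(),cv2.minAreaRect(P))
p,r,o=tcp(); print("tool y,z",r.apply([[0,1,0],[0,0,1]]).round(3))
yaw=np.radians(10.3); C=np.array([549,-46.5])
w=lambda x,y,z:np.r_[C+[x*np.cos(yaw)-y*np.sin(yaw),x*np.sin(yaw)+y*np.cos(yaw)],z]
T=w(48,-130,192-19); print("grip TCP",T,delta(T,10.3))
E
python3 r.py
```

```text
rack [4.6983e+02 2.4629e+02 3.3000e-01] 19.1 0.206
rack [4.7510e+02 2.4668e+02 3.9000e-01] 22.2 0.137
rack [4.7369e+02 2.4654e+02 3.8000e-01] 21.6 0.177
blank [4.6151e+02 2.8203e+02 3.6000e-01] 20.5 0.098
blank [4.6042e+02 2.7768e+02 4.1000e-01] 23.6 0.126
blank [4.6001e+02 2.8115e+02 4.4000e-01] 25.3 0.144
colour 1758 ((497.38079833984375, 252.68276977539062), (149.05618286132812, 165.39334106445312), 16.455699920654297)
tool y,z [[ 0.318 -0.948  0.   ]
 [-0.948 -0.318  0.   ]]
grip TCP [ 619.47076979 -165.82254861  173.        ] (array([  5.83, -27.07, -53.45]), array([-1.4268,  0.    , -0.    ]))
```

Emit:
servo_tool([
  [-0.9,-27.07,-53.45,-1.4268,0,0,0],
  [-0.9,-27.07,-53.45,-1.4268,0,0,0],
  [-0.9,-27.07,-53.45,-1.4268,0,0,0],
  [-0.9,-27.07,-53.45,-1.4268,0,0,0],
  [-0.9,-27.07,-53.45,-1.4268,0,0,0],
  [-0.9,-27.07,-53.45,-1.4268,0,0,0],
  [-0.9,-27.07,-53.45,-1.4268,0,0,0],
  [-0.9,-27.07,-53.45,-1.4268,0,0,0],
  [-0.9,-27.07,-53.45,-1.4268,0,0,0],
  [-0.9,-27.07,-53.45,-1.4268,0,0,0],
])

```text
t: 2.45
eef_pos: [621.3, -163.2, 240.4]
tcp_rot: [93.1, 89.9, 13.6]
contact_force: [0.1, -0.5, -0.2]
grip_width: 85.5
```

Run:
```python
from h import *
p,r,o=tcp(); print(p,r.apply([[0,1,0],[1,0,0]]).round(3),o["q"].round(1),delta([619.5,-165.8,173],10.3))
s=arm.snapshot("top"); u=proj([[619.5,-165.8,192]],s)[0]; print(u)
c=s["pixels"][130:240,230:350]; t=arm.snapshot("scene"); d=t["pixels"][100:210,180:300]
cv2.imwrite("pics/d.png",cv2.resize(np.hstack([c,d]),(800,367),interpolation=cv2.INTER_CUBIC)[:,:,::-1])
```

```text
[ 621.33612823 -163.22078325  240.43812353] [[ 0.983  0.181  0.001]
 [ 0.001  0.    -1.   ]] [-18.6  19.1  90.7   0.   70.2 -29.1] (array([ 6.74, -0.23,  0.22]), array([ 0.0024, -0.0001, -0.0009]))
[303.74028531 184.22264713]
```

View pics/d.png

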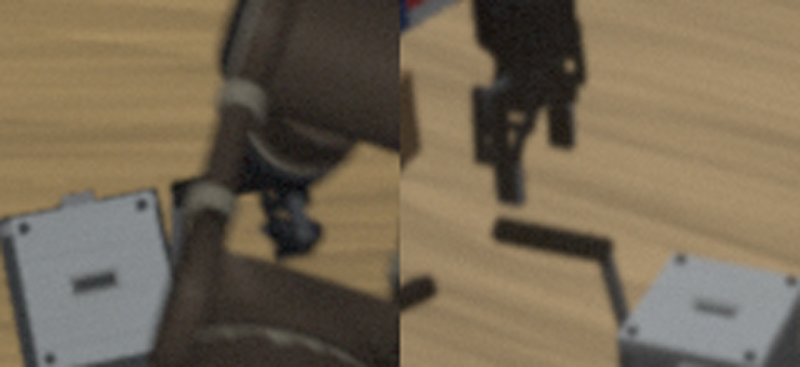

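Emit:
servo_tool([
  [3.4,-0.1,0.1,0,0,0,0],
  [6.7,-0.2,0.2,0,0,0,0],
  [6.7,-0.2,0.2,0,0,0,0],
  [6.7,-0.2,0.2,0,0,0,1],
  [6.7,-0.2,0.2,0,0,0,1],
  [6.7,-0.2,0.2,0,0,0,1],
  [6.7,-0.2,0.2,0,0,0,1],
  [6.7,-0.2,0.2,0,0,0,1],
])

```text
t: 3.55
eef_pos: [619.9, -168.3, 174.8]
tcp_rot: [70.4, 89.7, -9.3]
contact_force: [4.9, 0.3, 2.5]
grip_width: 20.4
```

Emit:
servo_tool([
  [-0.41,-1.34,0,0,0,0,1],
  [-0.69,-2.71,0,0,0,0,1],
  [-0.83,-4.1,0,0,0,0,1],
  [-0.83,-5.5,0,0,0,0,1],
  [-0.69,-6.89,0,0,0,0,1],
  [-0.41,-8.26,0,0,0,0,1],
  [0,-9.6,0,0,0,0,1],
])

```text
t: 4.42
eef_pos: [533.3, -184.8, 180.4]
tcp_rot: [77.9, 88.6, -1.9]
contact_force: [11.3, 9.3, 15.7]
grip_width: 20.1
```

Emit:
servo_tool([
  [0.25,-0.65,0,0,0,0,1],
  [0.54,-1.29,0,0,0,0,1],
  [0.86,-1.92,0,0,0,0,1],
  [1.21,-2.52,0,0,0,0,1],
  [1.21,-2.52,0,0,0,0,1],
  [1.21,-2.52,0,0,0,0,1],
])

```text
t: 5.18
eef_pos: [506.1, -190.2, 166.9]
tcp_rot: [73.6, 89.0, -6.2]
contact_force: [7.5, 5.2, 12.7]
grip_width: 20.1
```

```bash
cat > lev.py <<'E'
from h import *
p,r,o=tcp(); yaw=np.radians(10.3); d=np.r_[p[:2]-[549,-46.5]]
g=p-19*r.apply([1,0,0])
for q in(p,g):
    d=q[:2]-[549,-46.5]; print("press frame",d@[np.cos(yaw),np.sin(yaw)],d@[-np.sin(yaw),np.cos(yaw)],q[2]-60)
print("angle", .35-np.arctan2((g[:2]-[549,-46.5])@[np.cos(yaw),np.sin(yaw)],g[2]-60),o["contact_force"],o["tcp_rot"],o["t"])
E
python3 lev.py
```

```text
press frame -67.89848906917145 -133.69609926674354 106.89577278267251
press frame -68.22170753808021 -133.60054266575492 125.89278304106222
angle 0.8466056461530744 [ 7.46170276  5.23335441 12.74022264] [73.60802425 88.98355624 -6.16983473] 5.175
```

Emit:
servo_tool([
  [0.18,-0.3,0,0,0,0,1],
  [0.37,-0.6,0,0,0,0,1],
  [0.5,-0.85,0,0,0,0,1],
  [0.5,-0.85,0,0,0,0,1],
])

```text
t: 5.68
eef_pos: [500.9, -191.3, 163.2]
tcp_rot: [76.6, 88.6, -3.3]
contact_force: [14.4, 7.9, 13.2]
grip_width: 19.9
```

```bash
python3 lev.py
```

```text
press frame -73.22540906597058 -133.86627179913086 103.19295784238471
press frame -73.68208557004591 -133.75562917367822 122.18714655314724
angle 0.8926418862959126 [14.41947612  7.90443767 13.17893067] [76.55223099 88.58287505 -3.31907534] 5.675
```

Emit:
servo_tool([
  [-0.5,0.85,0,0,0,0,1],
  [-0.98,1.7,0,0,0,0,1],
  [-1.4,2.59,0,0,0,0,1],
  [-1.76,3.5,0,0,0,0,1],
  [-2.05,4.44,0,0,0,0,1],
  [-2.28,5.39,0,0,0,0,1],
  [-2.44,6.36,0,0,0,0,1],
  [-2.53,7.33,0,0,0,0,1],
  [-2.56,8.31,0,0,0,0,1],
  [-2.52,9.29,0,0,0,0,1],
])

```text
t: 6.92
eef_pos: [581.1, -175.1, 181.0]
tcp_rot: [-88.0, 89.8, -167.7]
contact_force: [-0.5, -2.6, -16.0]
grip_width: 19.7
```

Emit:
servo_tool([
  [0.12,0.97,0,0,0,0,1],
  [0.3,1.94,0,0,0,0,1],
  [0.55,2.88,0,0,0,0,1],
  [0.81,3.68,0,0,0,0,1],
  [1.01,4.1,0,0,0,0,1],
  [1.01,4.1,0,0,0,0,1],
  [1.01,4.1,0,0,0,0,1],
])

```text
t: 7.8
eef_pos: [620.0, -167.5, 171.5]
tcp_rot: [-104.2, 89.7, 176.1]
contact_force: [-6.3, -3.6, 6.1]
grip_width: 20.0
```

```bash
python3 lev.py
```

```text
press frame 48.22770160935566 -131.73381790563775 111.50710511604262
press frame 48.320174909818945 -131.75724202521093 130.50686564083145
angle -0.004599850717123766 [-6.29824115 -3.55255985  6.09727278] [-104.21120892   89.71233199  176.08557292] 7.8
```

Emit:
servo_tool([
  [0,-0.3,0,0,0,0,0],
  [0,-0.3,0,0,0,0,0],
  [0,-0.3,0,0,0,0,0],
  [0,-0.3,0,0,0,0,0],
  [-5,-0.3,0,0,0,0,0],
  [-9,-0.3,0,0,0,0,0],
  [-9,-0.3,0,0,0,0,0],
])

```text
t: 8.68
eef_pos: [622.1, -168.7, 266.6]
tcp_rot: [63.0, 89.4, -16.7]
contact_force: [0.2, -0.7, 0.3]
grip_width: 85.6
```

Run:
```python
from h import *
p,r,o=tcp(); print(p,o["contact_force"],o["q"].round(1),o["grip_width"],delta([460.8,280,260],21.6))
s=arm.snapshot("top"); print(arm.masks_of("blank",s)[:1] and arm.masks_of("blank",s)[0]["bbox"])
t=arm.snapshot("scene"); save(t,"e.png"); cv2.imwrite("pics/e.png",cv2.resize(t["pixels"][130:250,180:420],(800,400),interpolation=cv2.INTER_CUBIC)[:,:,::-1])
```

```text
[ 622.06768331 -168.74151645  266.55339757] [ 0.23256694 -0.68210867  0.34656396] [-19.1  17.8  89.2   0.   72.4 -29.4] 85.63184831450441 (array([  0.38,  -7.84, -47.04]), array([-0.1971,  0.0053, -0.0083]))
[129.1, 245.7, 26.1, 6.7]
```

View pics/e.png

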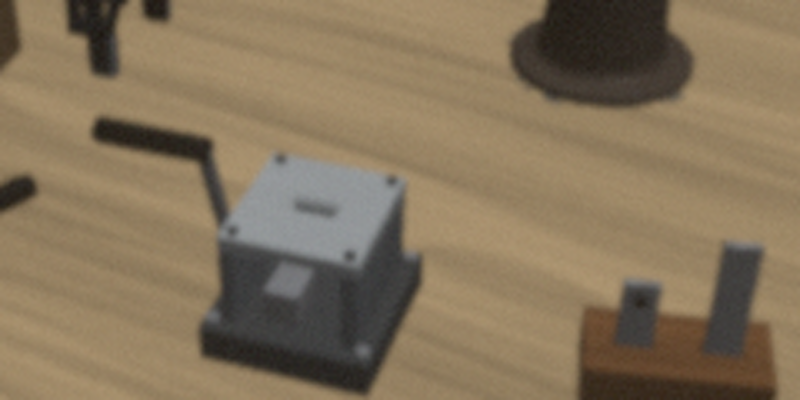

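Emit:
servo_tool([
  [0.4,-7.84,-47.04,-0.1971,0.0053,-0.0083,0],
  [0.4,-7.84,-47.04,-0.1971,0.0053,-0.0083,0],
  [0.4,-7.84,-47.04,-0.1971,0.0053,-0.0083,0],
  [0.4,-7.84,-47.04,-0.1971,0.0053,-0.0083,0],
  [0.4,-7.84,-47.04,-0.1971,0.0053,-0.0083,0],
  [0.4,-7.84,-47.04,-0.1971,0.0053,-0.0083,0],
  [0.4,-7.84,-47.04,-0.1971,0.0053,-0.0083,0],
  [0.4,-7.84,-47.04,-0.1971,0.0053,-0.0083,0],
  [0.4,-7.84,-47.04,-0.1971,0.0053,-0.0083,0],
  [0.4,-7.84,-47.04,-0.1971,0.0053,-0.0083,0],
])

```text
t: 10.12
eef_pos: [457.2, 280.1, 255.9]
tcp_rot: [-116.9, 89.3, 174.7]
contact_force: [0.2, -0.3, -0.5]
grip_width: 85.6
```

Run:
```python
from h import *
s=arm.snapshot("scene");p,r,o=tcp(); print(p,o["q"].round(1),delta([460.8,280,104],21.6))
cv2.imwrite("pics/f.png",cv2.resize(s["pixels"][130:260,330:450],(554,600),interpolation=cv2.INTER_CUBIC)[:,:,::-1])
```

```text
[457.56432365 279.78711948 256.24647326] [ 26.6   6.8 103.8   0.4  69.9   4.9] (array([15.22,  0.46,  0.18]), array([-0.0008, -0.0053,  0.0097]))
```

View pics/f.png

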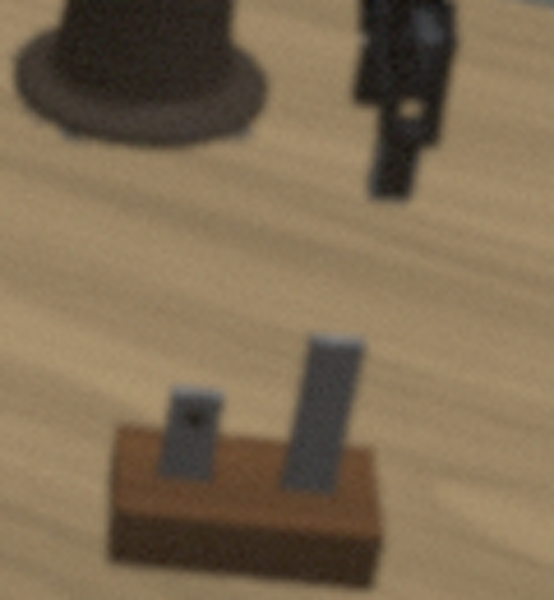

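Emit:
servo_tool([
  [5,0.46,0.18,0,-0.0053,0.0097,0],
  [10,0.46,0.18,0,-0.0053,0.0097,0],
  [13,0.46,0.18,0,-0.0053,0.0097,0],
  [15.2,0.46,0.18,0,-0.0053,0.0097,0],
  [15.2,0.46,0.18,0,-0.0053,0.0097,0],
  [15.2,0.46,0.18,0,-0.0053,0.0097,0],
])

```text
t: 10.92
eef_pos: [462.3, 280.8, 106.0]
tcp_rot: [104.0, 89.8, 35.5]
contact_force: [0.7, 0.5, -0.6]
grip_width: 85.6
```

Run:
```python
from h import *
s=arm.snapshot("scene");p,r,o=tcp(); print(p,o["contact_force"],delta([460.8,280,104],21.6))
cv2.imwrite("pics/g.png",cv2.resize(s["pixels"][160:260,340:440],(600,600),interpolation=cv2.INTER_CUBIC)[:,:,::-1])
```

```text
[462.60634937 281.18850632 106.52087176] [ 0.62902265 -0.61401167  0.25558409] (array([ 0.25, -0.21,  0.04]), array([-0.0011, -0.0009, -0.0044]))
```

View pics/g.png

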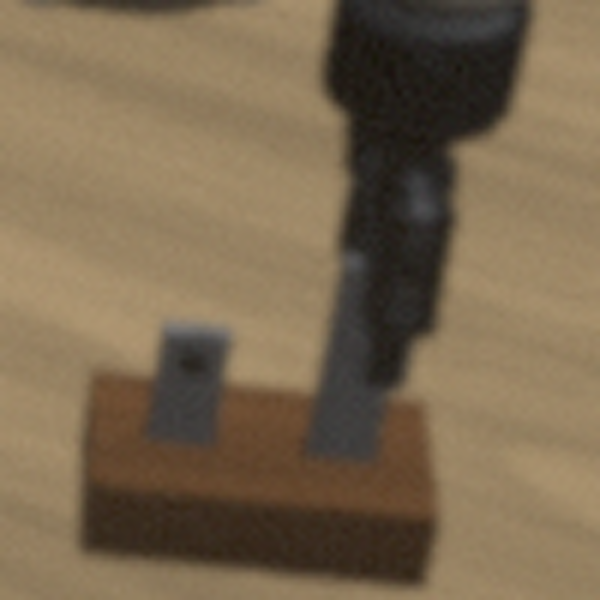

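Run:
```python
from h import *
s=arm.snapshot("scene");p,r,o=tcp()
for d in(43,57): print("front tip",proj(p+r.apply([[-13,d,0]]),s))
print("blank foot at rack top, centre of front face",proj([[460.8+4*.93,280+1.5,42]],s),"obs",340+343/6,160+458/6, "top", proj([[460.8,280,148]],s))
```

```text
front tip [[402.51451695 222.86750957]]
front tip [[402.94933237 226.43114794]]
blank foot at rack top, centre of front face [[396.25057259 235.68604597]] obs 397.1666666666667 236.33333333333331 top [[402.74890192 203.03247591]]
```

Emit:
servo_tool([
  [0.2,-0.15,0,0,0,0,0],
  [0.2,-0.15,0,0,0,0,1],
  [0.2,-0.15,0,0,0,0,1],
  [0.2,-0.15,0,0,0,0,1],
  [0.2,-0.15,0,0,0,0,1],
  [0.2,-0.15,0,0,0,0,1],
  [0.2,-0.15,0,0,0,0,1],
])

```text
t: 11.9
eef_pos: [459.6, 280.7, 103.3]
tcp_rot: [123.2, 89.9, 54.8]
contact_force: [-1.5, -0.0, 2.9]
grip_width: 7.1
```

Emit:
servo_tool([
  [-1,0,0,0,0,0,1],
  [-2.5,0,0,0,0,0,1],
  [-4.5,0,0,0,0,0,1],
  [-7,0,0,0,0,0,1],
  [-10,0,0,0,0,0,1],
  [-13,0,0,0,0,0,1],
  [-16,0,0,0,0,0,1],
  [-16,0,0,0,0,0,1],
])

```text
t: 12.9
eef_pos: [461.8, 281.6, 267.1]
tcp_rot: [98.4, 89.4, 30.0]
contact_force: [1.1, -0.3, -3.7]
grip_width: 7.2
```

Run:
```python
from h import *
p,r,o=tcp(); print(p,o["q"].round(1),o["contact_force"],o["grip_width"],delta([549,-46.5,255],10.3))
```

```text
[461.76076483 281.59635196 267.12545107] [ 26.7   6.1 103.3   0.   70.    5.1] [ 1.08422562 -0.26991252 -3.6714198 ] 7.241477631429481 (array([ 1.12, -3.98, 33.72]), array([ 0.1971, -0.0025, -0.01  ]))
```

Emit:
servo_tool([
  [0.1,-0.5,4,0.02,0,0,1],
  [0.3,-0.9,8,0.05,0,0,1],
  [0.4,-1.4,12,0.07,0,0,1],
  [0.6,-2,17,0.1,0,0,1],
  [0.7,-2.6,22,0.13,0,0,1],
  [0.8,-3.2,27,0.16,0,-0.005,1],
  [0.9,-3.6,31,0.18,0,-0.01,1],
  [1,-3.9,33,0.195,-0.0025,-0.01,1],
  [1.1,-3.98,33.72,0.1971,-0.0025,-0.01,1],
  [1.1,-3.98,33.72,0.1971,-0.0025,-0.01,1],
])

```text
t: 14.15
eef_pos: [546.2, -46.9, 251.2]
tcp_rot: [-83.4, 89.5, -163.1]
contact_force: [-0.2, 1.0, -1.7]
grip_width: 7.4
```

Run:
```python
from h import *
import pickle
s=arm.snapshot("scene");b=arm.snapshot("top");p,r,o=tcp(); print(p,o["contact_force"],o["q"].round(1),delta([549,-46.5,255],10.3))
pickle.dump((s,b),open("s1.pkl","wb"))
for im in(s,b):
    m=arm.masks_of("blank",im); print([(round(x["conf"],2),x["bbox"]) for x in m])
# expected projections
tip=p+r.apply([95,0,0])*1; R0=r.as_matrix()
for n,im in(("s",s),("t",b)): print(n,"tip exp",proj([tip],im),"slot exp",proj([[549,-46.5,122]],im))
cv2.imwrite("pics/i.png",np.hstack([cv2.resize(im["pixels"][v:v+90,u:u+90],None,fx=4.4,fy=4.4,interpolation=cv2.INTER_CUBIC) for im,u,v in((s,235,125),(b,220,160))])[:,:,::-1])
```

```text
[546.32418937 -46.38121348 251.66820845] [-0.77060459 -0.38958785 -2.39891723] [ -9.3   8.4 102.5  -0.3  69.5 -19.6] (array([-0.34,  0.26,  0.06]), array([0.0013, 0.0014, 0.0084]))
[(0.56, [268.4, 153.8, 13.3, 29.6])]
[]
s tip exp [[274.36883434 180.35028209]] slot exp [[273.81590194 191.42769441]]
t tip exp [[258.26538604 214.47108983]] slot exp [[257.88776693 214.2648656 ]]
```

View pics/i.png

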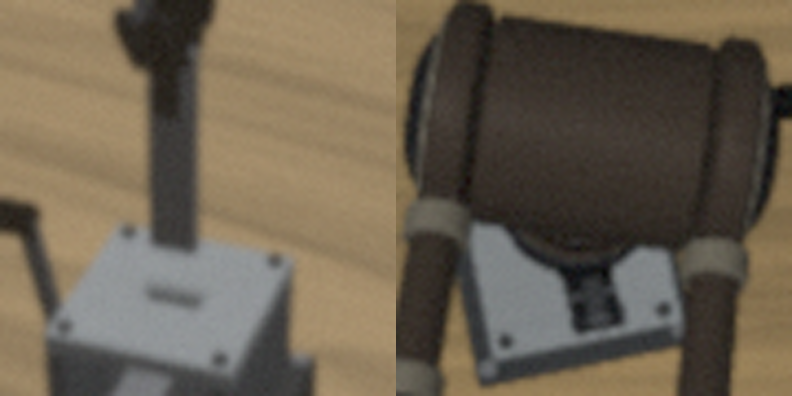

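```bash
cat > t.py <<'E'
from h import *
import pickle
from scipy.optimize import minimize
s,b=pickle.load(open("s1.pkl","rb")); a0,b0=pickle.load(open("s0.pkl","rb"))
p,r,o=tcp()
g=cv2.cvtColor(s["pixels"],cv2.COLOR_RGB2GRAY).astype(float)
g2=cv2.resize(g,None,fx=4,fy=4,interpolation=cv2.INTER_CUBIC)
print(g[172,262:290].astype(int)); print(g[174:198,274].astype(int)); print(g[192,262:290].astype(int))
r0,r1=156,186
obs=np.zeros(g2.shape,np.uint8); 
w=g2[r0*4:r1*4,264*4:285*4]; obs[r0*4:r1*4,264*4:285*4]=w<112
n,lab,st,ce=cv2.connectedComponentsWithStats(obs); obs=(lab==lab[172*4,274*4]).astype(np.uint8)
def ras(v):
    c=np.array([[-z,x,y] for x in(-4,4) for y in(-15,15) for z in(0,70)],float) # tool axes: x along fingers
    P=np.array([v[0],v[1],v[2]])+r.apply(c); m=np.zeros(obs.shape,np.uint8)
    cv2.fillConvexPoly(m,cv2.convexHull((proj(P,s)*4+1.5).astype(np.float32)).round().astype(int),1); m[:r0*4]=0; m[r1*4:]=0; return m
f=lambda v:1-(lambda m:(m&obs).sum()/(m|obs).sum())(ras([v[0],v[1],tip[2]]))
tip=p+r.apply([95,0,0])
q=minimize(f,tip[:2],method="Nelder-Mead",options=dict(initial_simplex=[tip[:2],tip[:2]+[6,0],tip[:2]+[0,6]],xatol=.05)); print("tip model",tip,"seen",q.x,q.fun)
# slot, unobstructed
for nm,im,z in(("scene",s,119),("top",b0,119)):
    G=cv2.cvtColor(im["pixels"],cv2.COLOR_RGB2GRAY).astype(float); u=proj([[549,-46.5,122]],im)[0].round().astype(int)
    W=G[u[1]-6:u[1]+7,u[0]-11:u[0]+12]; base=np.median(W); d=np.clip(base-10-W,0,None); d[d<6]=0
    if nm=="scene": d[:2]=0
    yy,xx=np.mgrid[u[1]-6:u[1]+7,u[0]-11:u[0]+12]; c=[(d*xx).sum()/d.sum(),(d*yy).sum()/d.sum()]; print(nm,"slot px",c,onz([c],z,im),onz([c],122,im)); 
    if nm=="scene": print(d.astype(int))
E
python3 t.py
```

```text
[140 140 140 140 140 138 122  90  62  57  60  62  60  60  59  58  68  88
 105 120 123 123 132 125 126 129 134 134]
[ 61  55  55  56  60  60  72  99 128 140 147 151 150 149 148 142 126 113
 103 107 128 143 149 149]
[148 147 146 148 144 142 128 109 101  99 100  99 103 104  98 106 108 113
 123 133 141 146 149 150 150 149 149 147]
tip model [545.82410859 -46.73116505 156.93949334] seen [543.01060723 -49.689314  ] 0.09181596091205213
scene slot px [np.float64(274.16442687747036), np.float64(192.1106719367589)] [[547.69232889 -46.16335898 119.        ]] [[551.30191128 -44.05219837 122.        ]]
[[ 0  0  0  0  0  0  0  0  0  0  0  0  0  0  0  0  0  0  0  0  0  0  0]
 [ 0  0  0  0  0  0  0  0  0  0  0  0  0  0  0  0  0  0  0  0  0  0  0]
 [ 0  0  0  0  0  0  0  0  0  0  0  0  0  0  0  0  0  0  0  0  0  0  0]
 [ 0  0  0  0  0  0  0  0  0  0  0  0  0  0  0  0  0  0  0  0  0  0  0]
 [ 0  0  0  0  0  0  0  6  0  0  0  0  0  0  0  0  0  0  0  0  0  0  0]
 [ 0  0  0  0  0 10 18 20 17 15 15 11  0  0  0  0  0  0  0  0  0  0  0]
 [ 0  0  0  0  0 16 30 35 32 35 27 24 21 19 15 12  8  6  0  0  0  0  0]
 [ 0  0  0  0  0  9 28 36 38 37 38 34 33 39 31 29 24 14  0  0  0  0  0]
 [ 0  0  0  0  0  0  8 16 19 21 30 30 37 38 40 36 35 20  0  0  0  0  0]
 [ 0  0  0  0  0  0  0  0  0  0  0  9 16 22 28 28 25 11  0  0  0  0  0]
 [ 0  0  0  0  0  0  0  0  0  0  0  0  0  0  0  7  7  0  0  0  0  0  0]
 [ 0  0  0  0  0  0  0  0  0  0  0  0  0  0  0  0  0  0  0  0  0  0  0]
 [ 0  0  0  0  0  0  0  0  0  0  0  0  0  0  0  0  0  0  0  0  0  0  0]]
top slot px [np.float64(257.9726502311248), np.float64(214.17873651771956)] [[549.48256104 -46.81191647 119.        ]] [[549.23380097 -46.73836996 122.        ]]
```

Emit:
servo_tool([
  [0,0.24,-0.09,0.001,0.001,0.0084,1],
  [0,0.24,-0.09,0.001,0.001,0.0084,1],
  [0,0.24,-0.09,0.001,0.001,0.0084,1],
  [0,0.24,-0.09,0.001,0.001,0.0084,1],
])

```text
t: 14.85
eef_pos: [548.9, -46.3, 251.9]
tcp_rot: [19.5, 89.9, -60.2]
contact_force: [0.3, -1.1, -1.8]
grip_width: 7.1
```

```bash
cat > st.py <<'E'
from h import *
p,r,o=tcp(); t=p+r.apply([95,0,0]); y=np.radians(10.3);e=t[:2]-[549,-46.3]
print("tcp",p.round(2),"tip",t.round(2),"tip off press x,y",(e@[np.cos(y),np.sin(y)]).round(2),(e@[-np.sin(y),np.cos(y)]).round(2),"F",o["contact_force"].round(1),"M",o["ft_torque"].round(2),delta([549,-46.3,255],10.3)[1])
E
python3 st.py
```

```text
tcp [548.91 -46.34 251.88] tip [548.97 -46.46 156.88] tip off press x,y -0.05 -0.15 F [ 0.3 -1.1 -1.8] M [ 0.01 -0.01  0.03] [-0.001   0.0013 -0.0005]
```

Emit:
servo_tool([
  [1,0,-0.05,0,0,0,1],
  [2,0,-0.1,0,0,0,1],
  [3,0,-0.1,0,0,0,1],
  [3,0,-0.1,0,0,0,1],
])

```text
t: 15.35
eef_pos: [547.6, -45.2, 220.1]
tcp_rot: [-86.4, 89.8, -166.2]
contact_force: [-0.1, 0.2, -2.1]
grip_width: 7.5
```

Run:
```python
exec(open("st.py").read())
s=arm.snapshot("scene")
cv2.imwrite("pics/k.png",cv2.resize(s["pixels"][155:205,245:305],(720,600),interpolation=cv2.INTER_CUBIC)[:,:,::-1])
```

```text
tcp [547.57 -45.23 220.09] tip [547.32 -45.29 125.09] tip off press x,y -1.48 1.3 F [-0.1  0.2 -2.1] M [ 0.05 -0.03  0.05] [-0.001   0.0002  0.0028]
```

View pics/k.png

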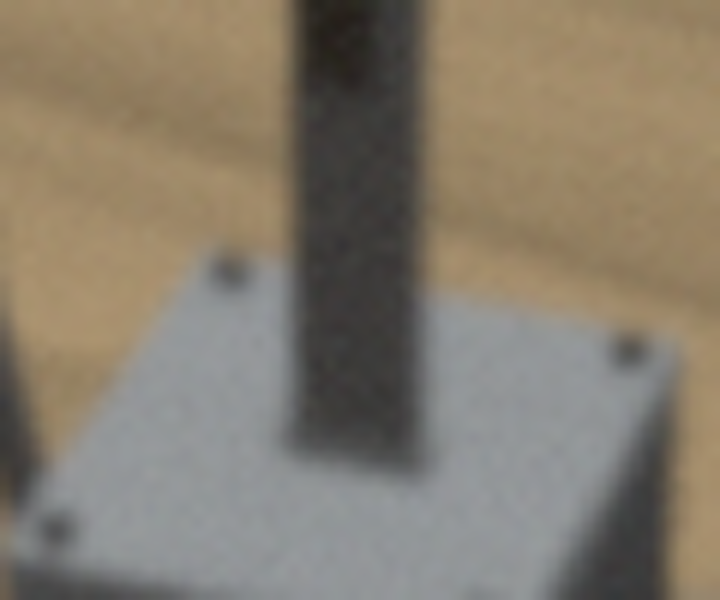

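Emit:
servo_tool([
  [0,0.12,0,0,0,0,1],
  [0.3,0.12,0,0,0,0,1],
  [0.6,0.12,0,0,0,0,1],
  [0.9,0.12,0,0,0,0,1],
  [0.9,0.12,0,0,0,0,1],
])

```text
t: 16.02
eef_pos: [549.5, -45.2, 212.7]
tcp_rot: [-25.0, 89.9, -104.7]
contact_force: [-0.4, -0.6, -2.2]
grip_width: 7.6
```

```bash
python3 st.py
```

```text
tcp [549.52 -45.24 212.68] tip [549.49 -45.36 117.68] tip off press x,y 0.65 0.84 F [-0.4 -0.6 -2.2] M [-0.05  0.26 -0.03] [-0.0009  0.0012  0.0006]
```

Emit:
servo_tool([
  [0.2,-0.05,0,0,0,0,1],
  [0.4,-0.05,0,0,0,0,1],
  [0.6,-0.05,0,0,0,0,1],
  [0.6,-0.05,0,0,0,0,1],
])

```text
t: 16.52
eef_pos: [549.3, -45.2, 206.5]
tcp_rot: [0.7, 89.9, -79.1]
contact_force: [-0.5, 0.1, -2.9]
grip_width: 7.5
```

```bash
python3 st.py
```

```text
tcp [549.28 -45.23 206.47] tip [549.3  -45.33 111.47] tip off press x,y 0.47 0.9 F [-0.5  0.1 -2.9] M [-0.04  0.17  0.02] [-0.001   0.0011 -0.    ]
```

Emit:
servo_tool([
  [0.3,0,0,0,0,0,1],
  [0.7,0,0,0,0,0,1],
  [1.1,0,0,0,0,0,1],
  [1.5,0,0,0,0,0,1],
  [1.5,0,0,0,0,0,1],
])

```text
t: 17.15
eef_pos: [549.3, -45.2, 191.3]
tcp_rot: [-3.0, 89.9, -82.7]
contact_force: [-1.5, -0.6, -2.7]
grip_width: 7.3
```

```bash
python3 st.py
```

```text
tcp [549.26 -45.21 191.26] tip [549.27 -45.3   96.26] tip off press x,y 0.45 0.93 F [-1.5 -0.6 -2.7] M [0.01 0.15 0.02] [-0.0011  0.0009  0.    ]
```

Emit:
servo_tool([
  [0.4,-0.02,0,0,0,0,1],
  [0.8,-0.02,0,0,0,0,1],
  [1.2,-0.02,0,0,0,0,1],
  [1.6,-0.02,0,0,0,0,1],
  [2,-0.02,0,0,0,0,1],
  [2.4,-0.02,0,0,0,0,1],
  [2.4,-0.02,0,0,0,0,1],
  [2.4,-0.02,0,0,0,0,1],
  [2.4,-0.02,0,0,0,0,1],
])

```text
t: 18.27
eef_pos: [549.2, -45.4, 167.9]
tcp_rot: [15.4, 89.9, -64.4]
contact_force: [-1.2, -0.6, -2.5]
grip_width: 7.0
```

Run:
```python
exec(open("st.py").read())
print(o["grip_width"],np.abs(o["joint_velocities"]).max())
s=arm.snapshot("scene")
u=proj([[549,-46.3,122]],s)[0]; print(u, [(n,[(round(m["conf"],2),m["bbox"]) for m in arm.masks_of(n,s)[:1]]) for n in("finished","blank","lever")])
cv2.imwrite("pics/l.png",cv2.resize(s["pixels"][120:260,200:420],(800,509),interpolation=cv2.INTER_CUBIC)[:,:,::-1])
```

```text
tcp [549.23 -45.35 167.88] tip [549.28 -45.47  72.88] tip off press x,y 0.43 0.77 F [-1.2 -0.6 -2.5] M [ 0.    0.3  -0.03] [-0.0009  0.0013 -0.0003]
7.03558731752161 0.09705893386044485
[273.87885133 191.44887522] [('finished', [(0.65, [367.2, 215.9, 12.7, 19.6])]), ('blank', [(0.71, [271.6, 180.8, 9.7, 15.7])]), ('lever', [(0.65, [207.4, 168.4, 41.0, 27.9])])]
```

View pics/l.png

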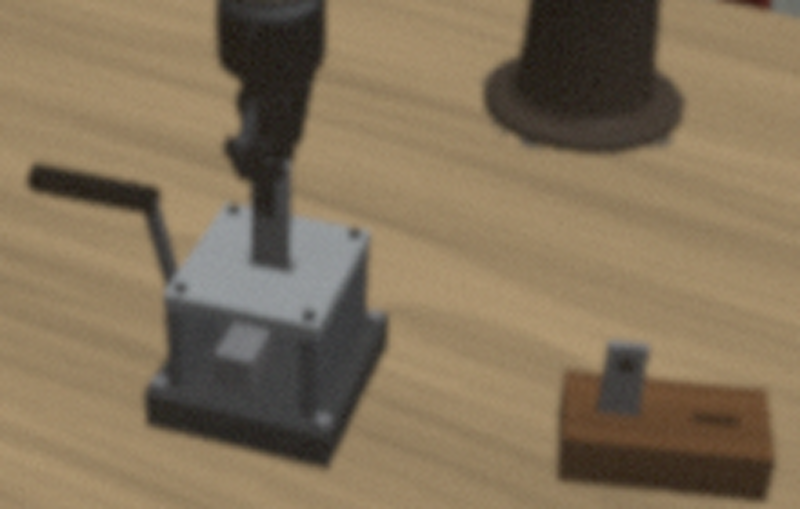

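The picture shows the blank upright in the slot (crop (272,265)). The lever is home, with its grip at (30–158, 165–205), and the short strip is still in the rack at (625,378). The forces are small, so I'm handing in.

Run:
```python
from h import *
print(arm.hand_in()); p,r,o=tcp(); print(p,o["contact_force"],o["grip_width"],o["t"])
```

```text
the job is handed in; nothing more can be done
None
the job is handed in; nothing more can be done
```

I worked the lever, put the blank in the slot and handed the job in at about 18 s of the 61 s allowed. The hand-in gave no verdict.

- **Lever:** with the punch empty, I gripped the bar and pulled it to about 0.89 rad, worked out from the tool pose. The force was rising there, so I took that as the stop. I eased it home at about 0.6 rad/s commanded, reading about 0.00 rad before I let go.
- **Blank:** I took it from the rack and lowered it into the slot in small steps. The wrist force in the readings stayed under 4 N.

**Last checks, just before hand-in:**
- **Tip height:** about 49 mm below the guard's top, so about 38 mm clear of the base. This comes from the tool pose and assumes the blank sat 8 mm up in its socket.
- **Tip position:** within about 1 mm of the slot's axis.
- **Tilt:** about 0.002 rad, again from the tool pose.
- **Grip:** fingers closed on the blank at 7.0 mm, and the arm at rest.
- **Scene:** the last picture shows the lever home and the short strip still in its socket. The can, screwdriver and socket tube were outside that picture, and I didn't re-check them at the end.

**Disagreements:** the two cameras differed by 1–2 mm on the slot's position. One fit to the held blank put its tip about 4 mm from where the tool pose said it was. I put that down to depth ambiguity in that view, and the blank went in without force.

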